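# Hand the built parts across to the kit boxes, keeping their order

## Task

The four machine parts in the aluminium rack stand in the order of the builders they belong to, and the four open kit boxes beside it are lined up in the same order. Move each part into the kit box at its own place in the row (the part nearest the robot into the box nearest the robot, and so on to the far end), setting each one down gently, not dropping it, upright as it stood, in the middle of the box's foam floor. Leave the screwdriver between the rows where it lies.

Things in the scene. Friction and masses are not known exactly. Their poses are not given: they have to be found in the camera images.
- grip: machine grip: the tallest part, a plain steel waisted cylinder with dark knurling bands, 68 mm tall, 30 mm in diameter (25 mm at the waist, 30 to 38 mm up; the upper 46 to 66 mm is again 30 mm). Loose, upright in one of the rack's compartments; origin: centre of its underside, z up. Mass 75 to 155 g.
- coil: electromagnet coil: a bobbin with a steel flange 32 mm in diameter and 4 mm thick at each end and a dark winding 25 mm in diameter between them, 52 mm to the top flange's top, plus a steel stub 10 mm in diameter and 4 mm high on it. Loose, upright in one of the rack's compartments; origin: centre of its underside, z up. Mass 70 to 140 g.
- motor: small motor: a plain bright can 28 mm in diameter and 46 mm tall, with a boss 12 mm in diameter and 4 mm high and a thin shaft 4 mm in diameter on top (62 mm to the shaft's tip). Loose, upright in one of the rack's compartments; origin: centre of its underside, z up. Mass 60 to 130 g.
- frame: machine frame: a dark steel C of flat bar, 34 mm long (x), 22 mm wide (y), 60 mm tall: a foot and a top arm, each 34 x 22 x 9 mm, joined by an 8 mm thick upright at its -x end (open towards +x). Its x runs along the row. Loose, upright in one of the rack's compartments; origin: centre of its underside, z up. Mass 80 to 170 g.
- rack: fixed aluminium rack, 268 x 66 mm: four compartments in a row (centres at x = -99, -33, 33, 99 mm), each 62 x 58 mm inside; walls 12 mm high, floor 4 mm above the origin. Origin: centre of its underside, on a 2 mm mat. x along the row, away from the robot; y towards the kit boxes, whose row runs alongside about 0.2 m off, each box nearly opposite a compartment; z up
- screwdriver: screwdriver lying on the mat between the rack and the row of boxes, along the rows, about 170 mm long and under 35 mm high, loose; it is to be left alone. Origin: centre of its underside, x from handle to tip
- box_p: open cardboard kit box, one of four alike in a row beside the rack (+y side), fixed. Outside 56 x 56 x 16 mm, walls 2 mm; inside 52 x 52 mm, its flat foam floor 6 mm above the origin. Origin: centre of its underside; x roughly along the row, away from the robot, z up. Which part it is for follows from its place in the row, not from its name
- box_r: open cardboard kit box, one of four alike in a row beside the rack (+y side), fixed. Outside 56 x 56 x 16 mm, walls 2 mm; inside 52 x 52 mm, its flat foam floor 6 mm above the origin. Origin: centre of its underside; x roughly along the row, away from the robot, z up. Which part it is for follows from its place in the row, not from its name
- box_s: open cardboard kit box, one of four alike in a row beside the rack (+y side), fixed. Outside 56 x 56 x 16 mm, walls 2 mm; inside 52 x 52 mm, its flat foam floor 6 mm above the origin. Origin: centre of its underside; x roughly along the row, away from the robot, z up. Which part it is for follows from its place in the row, not from its name
- box_t: open cardboard kit box, one of four alike in a row beside the rack (+y side), fixed. Outside 56 x 56 x 16 mm, walls 2 mm; inside 52 x 52 mm, its flat foam floor 6 mm above the origin. Origin: centre of its underside; x roughly along the row, away from the robot, z up. Which part it is for follows from its place in the row, not from its name
Mind the look-alikes: they are no part of the job. Leave any green or orange look-alike of the frame alone.

How it is judged:
At the end, for the whole second after the job is handed in: Each of the four parts stands in the kit box that has its own original place in the row (same order as in the rack): within 13 mm of the box's centre, its foot on the foam (3 to 10 mm above the box's underside), upright within 0.15 rad, released and at rest (horizontal distance between grip and box_p below 0.013 m and z of grip in the frame of box_p between 0.003 and 0.01 m and angle between each of grip, coil, motor, frame's own z axis and vertical below 0.15 rad and linear speed of each of grip, coil, motor, frame below 0.03 m/s and angular speed of each of grip, coil, motor, frame below 0.3 rad/s and contact force between each of grip, coil, motor, frame and the fingers below 0.05 N and horizontal distance between coil and box_r below 0.013 m and z of coil in the frame of box_r between 0.003 and 0.01 m and horizontal distance between motor and box_s below 0.013 m and z of motor in the frame of box_s between 0.003 and 0.01 m and horizontal distance between frame and box_t below 0.013 m and z of frame in the frame of box_t between 0.003 and 0.01 m); the robot touches nothing.
It fails at once if the grip is dropped: it is in the air, held by nothing, more than about 40 mm above where it stands (height (world z) of grip above 0.05 m and contact force between grip and anything else below 0.001 N).
It fails at once if the coil is dropped: it is in the air, held by nothing, more than about 40 mm above where it stands (height (world z) of coil above 0.05 m and contact force between coil and anything else below 0.001 N).
It fails at once if the motor is dropped: it is in the air, held by nothing, more than about 40 mm above where it stands (height (world z) of motor above 0.05 m and contact force between motor and anything else below 0.001 N).
It fails at once if the frame is dropped: it is in the air, held by nothing, more than about 40 mm above where it stands (height (world z) of frame above 0.05 m and contact force between frame and anything else below 0.001 N).
It fails at once if the screwdriver between the rows is pushed more than 30 mm from where it lay (distance of screwdriver from where it was at the start of the episode above 0.03 m).
It also fails if it takes over 104 s, if anything falls off the work surface, if the arm or the gripper's body presses on something with over 40 N, if the wrist force passes 120 N, or if a joint passes its speed limit or range.

## Robot

A 6-joint arm with a two-finger parallel gripper is mounted at the origin on the work surface. World frame = base frame: x ahead of the robot, y to its left, z up, the work surface at z = 0. Lengths are in m, angles in rad, forces in N, time in s.
With the tool pointing down it reaches from about 0.35 to 0.85 m from the base axis. Payload 8.1 kg.
Tool frame: the origin (TCP) lies at the centre of the arm's flange, where the gripper is bolted on; the fingertips stand 186 mm ahead of it and the grasp point (between the pads) lies 167 mm ahead of it; z points along the fingers, y is the direction in which the jaws open and shut (so a half turn about z gives the same grasp; the last joint's range is limited). The gripper opens to 93 mm and grips with 3 to 60 N. Pads are 15 mm wide; open, the fingers measure 128 mm over their backs; the gripper's body (75 mm by 188 mm) begins 65 mm behind the grasp point.
Start: joints at [1.248, 0.13, 1.488, -0, 1.523, -0.085], TCP at [0.141, 0.583, 0.405] pointing down, gripper open.
Joint ranges: [-2.96, 2.96], [-0.89, 2.26], [0.02, 2.5], [-1.34, 4.48], [0, 2.73], [-2.66, 2.66]. Speed limits (rad/s): [2.39, 2.39, 2.79, 3.14, 3.14, 3.14].

## Interface

Orientations are given as a rotation vector (axis times angle).
In Python, from plant import robot, viewer, order gives the robot as it stands.
- The arm moves only by the tool apply_moves, never from a script. Its argument "deltas" is a list of rows, each a list of 3 entries, a list of its own where there are three numbers: the finger opening in mm, from 0 to 93, then the shift along the tool's x, y, z in mm, then the turn about the tool's z in rad. In form: [[grip, [dx, dy, dz], yaw], ...]. A call has 1 to 5 rows; each row shifts and turns the commanded pose from where the row before left it, along the tool's axes as they then stand; what a row does not reach is not made up. A row lasts 1/8 s, in which the tool goes at most 62.5 mm and 10.7 degrees, less where a joint would pass 70% of its speed; a pose out of reach is approached as far as the arm can. A call is refused whole if a number of a shift passes 62.5 or a number of a turn 0.188, either way. A call with a gripper value outside its range is refused whole. The fingers move at their own pace and stop on an object; "grip_force" is the grip in N (left out, the last holds). Time passes only in rows, so rows that do not move let the fingers close. It gives the time, the measured TCP pose, the force and the opening at its end, in the units of the state.
- robot.read_state(): the state, without advancing time (a new reading comes with each control period).
- viewer.read_camera(name): name is "scene" or "top" or "wrist"; returns the picture (400x640x3 uint8, blue, green, red); there is no depth.
- viewer.get_calibration(name): a dict with "fx", "fy", "cx", "cy" (pixels), "distortion" ([k1, k2, p1, p2, k3] as OpenCV has them; the pictures are not rectified), "R" (3x3) and "t" (3): a world point X has camera coordinates R X + t. Camera axes: x right, y down, z forward; pixel columns grow to the right and rows downward; lengths in m; the calibration is good to about 2 mm. A picture is of the moment at which its call begins: read the wrist's pose just before it. get_calibration takes no time and is no camera call; for the wrist camera it gives the pose at the moment of the call.
- order.close_job(): hands the job in, once; it reports no verdict.
The state is a dict: "t": time; "q": joint angles; "dq": joint speeds; "joint_torque": joint torques, N m; "tool_pos": TCP position; "orientation": TCP orientation; "force": force on the tool from outside, world axes, zero at the start; "wrist_torque": the same for the moment, N m; "opening": finger opening in m.
Only numpy, scipy, OpenCV 4.12 (cv2) and the standard library are available. Lean on these libraries where they do the work, as an engineer would, in place of code of your own. Each camera call takes 0.05 s, during which the arm holds its last target. There are 200 camera calls.

## Working session

There is one attempt and no reset: what is moved stays moved. The work goes in short steps, Python scripts to look and compute and a tool call to move; the robot and the scene stay as the last step left them, time stands still between calls to the robot, and variables do not carry over. Pictures are saved under pics/ and viewed, about 12 in all and at most 16, crops included, and the job is handed in when it is done.

Besides the shell and the picture viewer there is one more tool, called after "Emit:" by a JSON object that holds its "op" and its "data". apply_moves: Moves the arm, as the interface text tells. Its arguments: {"type":"object","properties":{"deltas":{"type":"array"},"grip_force":{"type":"number"}},"required":["deltas"]}

```bash
mkdir -p pics; ls
python3 - <<'E'
from plant import robot, viewer, order
import cv2
print(robot.read_state())
for n in ("scene","top"):
    c=viewer.get_calibration(n); print(n,c)
    cv2.imwrite(f"pics/{n}0.png",viewer.read_camera(n))
E
```

```text
pics
{'t': 0.0, 'q': array([ 1.24766461e+00,  1.31147773e-01,  1.48924772e+00, -7.24262107e-07,
        1.52303269e+00, -8.54131551e-02]), 'dq': array([-7.51738185e-04,  4.27711417e-05, -2.71607617e-04, -5.36183487e-05,
       -1.02140417e-04, -4.13114215e-04]), 'joint_torque': array([-7.21691904e-04, -5.59828162e+01, -4.91771793e+01,  7.65514397e-02,
        3.46327003e-02, -2.19125718e-04]), 'tool_pos': array([0.14120484, 0.58291254, 0.40371248]), 'orientation': array([-3.72484565e-01, -3.11905703e+00,  2.82319770e-03]), 'force': array([0.01846481, 0.59171096, 0.0870088 ]), 'wrist_torque': array([-0.01857556,  0.0193252 , -0.006427  ]), 'opening': 0.09306290348088175}
scene {'fx': 436.89761687597274, 'fy': 436.89761687597274, 'cx': 323.480970973021, 'cy': 197.61732716146236, 'distortion': array([-0.0798273,  0.       ,  0.       ,  0.       ,  0.       ]), 'R': array([[ 0.51347999,  0.8580653 , -0.00788964],
       [ 0.7243955 , -0.43838184, -0.53204561],
       [-0.45998855,  0.26747956, -0.84667894]]), 't': array([-0.27424697, -0.33738435,  1.07516134])}
top {'fx': 504.2676160956254, 'fy': 504.2676160956254, 'cx': 318.695876431076, 'cy': 198.814191844687, 'distortion': array([0.04463423, 0.        , 0.        , 0.        , 0.        ]), 'R': array([[ 0.02005409, -0.9997976 ,  0.00161045],
       [-0.98840935, -0.02006806, -0.15048001],
       [ 0.15048187,  0.00142596, -0.98861174]]), 't': array([0.00461896, 0.51697668, 0.78864667])}
```

View pics/scene0.png

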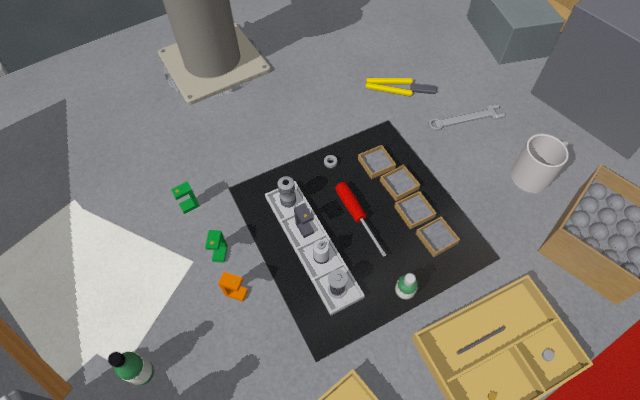

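View pics/top0.png

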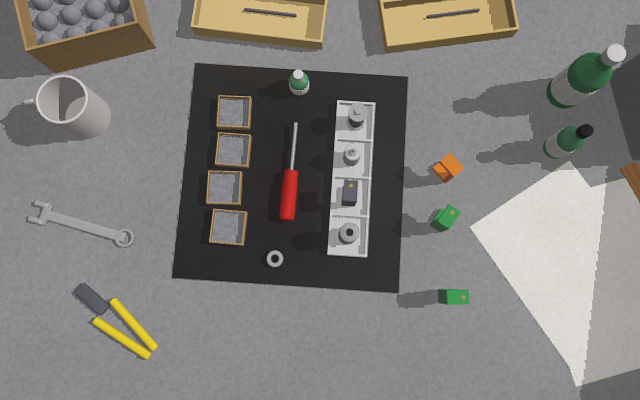

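Nearest the robot first, the rack seems to hold the grip (top 348,233), the frame (350,192), then two round parts at (352,155) and (356,117). The look-alikes to rule out are green at top (457,297) and (446,217), orange at (447,167), the nut at (275,258) and the bottle at (299,82). None of them is in the rack. A close crop will settle the choice.

```bash
cat > h.py <<'E'
import numpy as np, cv2
from plant import robot, viewer, order
def ray(cal,uv,z):
    """pixels -> world points on plane z"""
    K=np.array([[cal['fx'],0,cal['cx']],[0,cal['fy'],cal['cy']],[0,0,1]])
    p=cv2.undistortPoints(np.float64(uv).reshape(-1,1,2),K,np.float64(cal['distortion'])).reshape(-1,2)
    R=np.array(cal['R']);t=np.array(cal['t']);C=-R.T@t
    d=np.c_[p,np.ones(len(p))]@R
    return C+d*((z-C[2])/d[:,2])[:,None]
def proj(cal,X):
    K=np.array([[cal['fx'],0,cal['cx']],[0,cal['fy'],cal['cy']],[0,0,1]])
    return cv2.projectPoints(np.float64(X).reshape(-1,1,3),cv2.Rodrigues(np.array(cal['R']))[0],np.array(cal['t']),K,np.float64(cal['distortion']))[0].reshape(-1,2)
E
python3 - <<'E'
from h import *
a=cv2.imread('pics/top0.png')[85:270,320:385]; b=cv2.imread('pics/scene0.png')[165:320,255:370]
a=cv2.resize(a,None,fx=3.2,fy=3.2,interpolation=cv2.INTER_CUBIC);b=cv2.resize(b,None,fx=3.8,fy=3.8,interpolation=cv2.INTER_CUBIC)
o=np.zeros((600,660,3),np.uint8);o[:a.shape[0],:a.shape[1]]=a;o[:b.shape[0],215:215+b.shape[1]]=b
cv2.imwrite('pics/crop1.png',o)
# boxes: brown rims
c=viewer.get_calibration('top');im=cv2.imread('pics/top0.png')
hsv=cv2.cvtColor(im,cv2.COLOR_BGR2HSV)
m=cv2.inRange(hsv,(8,60,60),(25,255,255));m[:90]=0;m[250:]=0;m[:,:190]=0;m[:,265:]=0
cs,_=cv2.findContours(m,cv2.RETR_EXTERNAL,cv2.CHAIN_APPROX_NONE)
for k in cs:
    if cv2.contourArea(k)<300: continue
    w=ray(c,k.reshape(-1,2),0.018)[:,:2]*1000
    print('box',cv2.minAreaRect(np.float32(w)),len(k))
m=cv2.inRange(hsv,(0,0,140),(180,60,255));m[:95]=0;m[262:]=0;m[:,:315]=0;m[:,:][:,385:]=0
k=np.argwhere(m)[:,::-1]
print('rack',cv2.minAreaRect(np.float32(ray(c,k,0.018)[:,:2]*1000)))
m=cv2.inRange(hsv,(0,150,100),(5,255,255))|cv2.inRange(hsv,(175,150,100),(180,255,255));m[:,320:]=0
k=np.argwhere(m)[:,::-1];print('handle',cv2.minAreaRect(np.float32(ray(c,k,0.018)[:,:2]*1000)))
E
```

```text
box ((470.097412109375, 165.15142822265625), (59.60563659667969, 58.42932891845703), 85.957763671875) 135
box ((536.5196533203125, 175.23208618164062), (60.27157211303711, 58.85374450683594), 89.3255844116211) 134
box ((602.0438232421875, 162.89230346679688), (59.799076080322266, 60.307613372802734), 86.68998718261719) 131
box ((668.380126953125, 164.82492065429688), (60.079864501953125, 61.466712951660156), 88.52386474609375) 130
rack ((559.434814453125, -39.59370803833008), (66.31338500976562, 267.01165771484375), 87.2809829711914)
handle ((527.1011962890625, 65.81778717041016), (25.49324607849121, 85.86758422851562), 86.15283203125)
```

View pics/crop1.png

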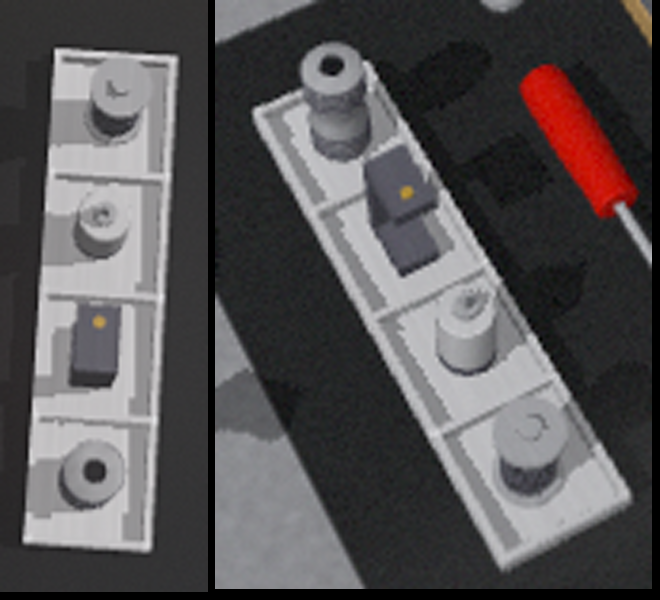

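Order from near to far: grip, frame, motor, coil. The crop confirms each one (the waisted body, the dark C open to +x, the can with a shaft, the bobbin with a stub). Next I'll estimate positions from the two views.

Run:
```python
from h import *
T=viewer.get_calibration('top');S=viewer.get_calibration('scene');W=viewer.get_calibration('wrist')
t=lambda p:np.array(p)/3.2+[320,85]
s=lambda p:(np.array(p)-[215,0])/3.8+[255,165]
for n,pt,ps,z in [('grip',(94,472),(333,69),.074),('frame',(98,338),(403,185),.066),('framedot',(98,321),(406,192),.066),('motor can top',(100,224),(466,312),.052),('coil',(119,85),(531,430),.058)]:
    print(n,(ray(T,t(pt),z)[0,:2]*1000).round(1),(ray(S,s(ps),z)[0,:2]*1000).round(1))
# scene boxes
im=cv2.imread('pics/scene0.png');hsv=cv2.cvtColor(im,cv2.COLOR_BGR2HSV)
m=cv2.inRange(hsv,(8,60,60),(25,255,255));m[:140]=0;m[260:]=0;m[:,:350]=0;m[:,465:]=0
for k in cv2.findContours(m,cv2.RETR_EXTERNAL,cv2.CHAIN_APPROX_NONE)[0]:
    if cv2.contourArea(k)>200: print('box',cv2.minAreaRect(np.float32(ray(S,k.reshape(-1,2),.018)[:,:2]*1000)))
R=np.array(W['R']);C=-R.T@np.array(W['t']);print('wristcam',C,R.round(3),W['fx'])
st=robot.read_state();Rt=cv2.Rodrigues(st['orientation'])[0];print(Rt.round(3),'cam in tool',Rt.T@(C-st['tool_pos']))
print('top cam',-np.array(T['R']).T@T['t'],'scene',-np.array(S['R']).T@S['t'])
```

```text
grip [459.5 -33.8] [462.5 -35.4]
frame [526.9 -35.5] [531.1 -36.4]
framedot [535.5 -35.4] [535. -37.]
motor can top [588.4 -36.8] [595.8 -41.3]
coil [660.3 -45.4] [660.7 -47.4]
box ((671.9541015625, 159.71099853515625), (66.12178039550781, 62.05443572998047), 88.63761138916016)
box ((539.081298828125, 164.6522216796875), (78.11620330810547, 198.43618774414062), 89.11587524414062)
wristcam [0.06342244 0.60185829 0.38366363] [[ 0.236  0.972 -0.002]
 [ 0.931 -0.226  0.287]
 [ 0.278 -0.069 -0.958]] 327.51445703745173
[[-0.972  0.236 -0.001]
 [ 0.236  0.972 -0.002]
 [ 0.    -0.002 -1.   ]] cam in tool [8.01037420e-02 8.84714721e-05 2.01702478e-02]
top cam [0.39221492 0.01386817 0.85745258] scene [ 0.87978194 -0.20016504  0.72864889]
```

Emit:
{"op": "apply_moves", "data": {"deltas": [[93,[0,0,0],-0.188],[93,[-33,-51,0],0],[93,[-33,-51,0],0],[93,[-33,-51,0],0],[93,[-33,-51,0],0]]}}

```text
t: 0.72
tool_pos: [0.2633, 0.371, 0.4043]
orientation: [-0.078, -3.14, 0.001]
force: [1.0, 0.4, -1.2]
opening: 0.0931
```

Emit:
{"op": "apply_moves", "data": {"deltas": [[93,[-33,-51,0],0],[93,[-33,-51,0],0],[93,[-33,-51,0],0],[93,[-33,-51,0],0],[93,[-33,-51,0],0]]}}

```text
t: 1.35
tool_pos: [0.4153, 0.1078, 0.4046]
orientation: [0.079, 3.14, 0.0]
force: [1.1, -0.0, 0.2]
opening: 0.0926
```

Emit:
{"op": "apply_moves", "data": {"deltas": [[93,[-33,-51,0],0],[93,[0,0,0],0],[93,[0,0,0],0]]}}

```text
t: 1.72
tool_pos: [0.4451, 0.0572, 0.4043]
orientation: [-0.081, -3.139, -0.001]
force: [1.0, 0.1, -0.8]
opening: 0.093
```

Run:
```python
from h import *
import pickle
st=robot.read_state();W=viewer.get_calibration('wrist');im=viewer.read_camera('wrist')
cv2.imwrite('pics/w1.png',im);pickle.dump(W,open('w1.pkl','wb'))
print(st['tool_pos'],cv2.Rodrigues(st['orientation'])[0].round(3),st['t'])
```

```text
[0.44505247 0.05716109 0.40426083] [[-0.999  0.051 -0.001]
 [ 0.051  0.999  0.   ]
 [ 0.001  0.    -1.   ]] 1.725
```

View pics/w1.png

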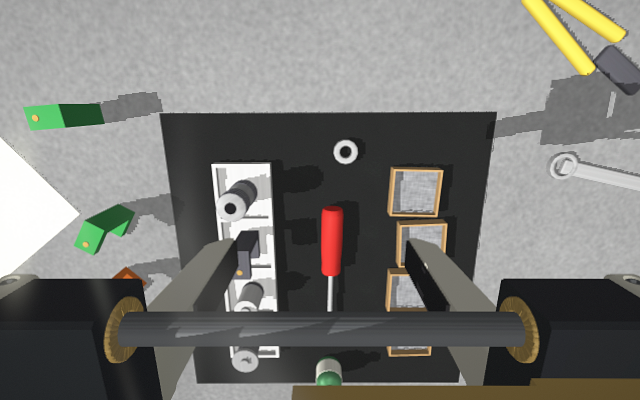

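The picture shows the grip's top ring at (231,208), the frame's top at (246,240), box 1 at (416,192) and box 2 at (421,245). The fingers hide the rest. I'll compare these against the top view.

Run:
```python
from h import *
import pickle
W=pickle.load(open('w1.pkl','rb'))
f=lambda p,z:(ray(W,p,z)[:,:2]*1000).round(1)
print('grip',f([(231,208)],.074),'motor shaft tip',f([(235,303)],.068),'coil stub',f([(246,357)],.062))
b=f([(389,168),(443,168),(440,217),(388,214)],.018);print('box1',b.tolist(),b.mean(0))
print('box2 corners back',f([(398,222),(447,222)],.018),'box4 bottom',f([(389,355),(431,355)],.018))
print('rack near edge',f([(212,163),(270,163)],.016))
# predicted box centres here
B=np.array([[470,166.5,18],[536.5,176.5,18],[602,164,18],[668.4,166,18]])/1000
print(proj(W,B).round(0).tolist(), (f([(416,192)],.018)))
T=viewer.get_calibration('top')
# foam inner floors in top
im=cv2.imread('pics/top0.png');hsv=cv2.cvtColor(im,cv2.COLOR_BGR2HSV)
m=cv2.inRange(hsv,(8,60,60),(25,255,255));m[:90]=0;m[250:]=0;m[:,:190]=0;m[:,265:]=0
cs,h=cv2.findContours(m,cv2.RETR_CCOMP,cv2.CHAIN_APPROX_NONE)
for k,hh in zip(cs,h[0]):
    if hh[3]>=0 and cv2.contourArea(k)>300: print('inner',cv2.minAreaRect(np.float32(ray(T,k.reshape(-1,2),.018)[:,:2]*1000)))
```

```text
grip [[460.3 -33.1]] motor shaft tip [[572.5 -44.8]] coil stub [[650.8 -43. ]]
box1 [[439.4, 134.8], [442.6, 195.8], [501.4, 195.4], [494.5, 134.0]] [469.475 165.   ]
box2 corners back [[505.2 145.9]
 [508.2 204.1]] box4 bottom [[696.6 136.5]
 [699.5 193.3]]
rack near edge [[ 4.237e+02 -6.520e+01]
 [ 4.271e+02  4.000e-01]]
[[416.0, 193.0], [423.0, 245.0], [411.0, 293.0], [411.0, 337.0]] [[469.2 166.2]]
inner ((470.2178955078125, 165.544677734375), (53.021541595458984, 54.517215728759766), 85.64822387695312)
inner ((536.177001953125, 175.28466796875), (53.08078384399414, 53.37629699707031), 1.1545331478118896)
inner ((602.3776245117188, 163.416259765625), (52.73675537109375, 52.927947998046875), 86.72348022460938)
inner ((669.3703002929688, 164.87440490722656), (51.8044548034668, 53.14744186401367), 1.302817702293396)
```

Emit:
{"op": "apply_moves", "data": {"deltas": [[93,[-10,-45,0],0],[93,[-10,-45,0],0],[93,[0,0,50],0],[93,[0,0,50],0],[93,[0,0,0],0]]}}

```text
t: 2.4
tool_pos: [0.4585, -0.0319, 0.3009]
orientation: [-0.075, -3.132, -0.002]
force: [0.0, 0.2, 0.7]
opening: 0.0927
```

Run:
```python
from h import *
import pickle
st=robot.read_state();W=viewer.get_calibration('wrist');im=viewer.read_camera('wrist')
s=viewer.read_camera('scene')
cv2.imwrite('pics/w2.png',np.hstack([im[:, 100:500],s[100:340,200:500].repeat(1,0)[:,:].copy() if 0 else cv2.resize(s[120:320,220:420],(400,400))]));pickle.dump(W,open('w2.pkl','wb'))
print(st['tool_pos'],cv2.Rodrigues(st['orientation'])[0].round(3),st['t'],proj(W,[.4605,-.034,.074]))
```

```text
[ 0.45854839 -0.03192538  0.30085159] [[-0.999  0.048 -0.008]
 [ 0.048  0.999  0.002]
 [ 0.008  0.001 -1.   ]] 2.4 [[317.53030588 232.04124906]]
```

View pics/w2.png

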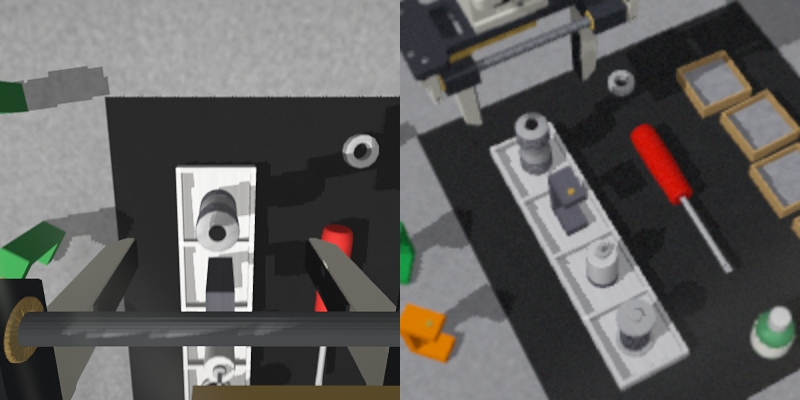

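The grip's top ring is at (317,232), and the prediction was (317.5,232). I'll go down and grasp it.

Emit:
{"op": "apply_moves", "data": {"deltas": [[93,[-2,-2,36],0],[93,[0,0,36],0],[50,[0,0,0],0],[25,[0,0,0],0],[10,[0,0,0],0]], "grip_force": 30}}

```text
t: 3.12
tool_pos: [0.4639, -0.0359, 0.2354]
orientation: [0.078, 3.137, -0.001]
force: [0.5, -0.3, 0.8]
opening: 0.0679
```

Emit:
{"op": "apply_moves", "data": {"deltas": [[10,[0,0,0],0],[10,[0,0,0],0],[10,[0,0,0],0]]}}

```text
t: 3.5
tool_pos: [0.4626, -0.0358, 0.2329]
orientation: [0.079, 3.14, -0.0]
force: [0.2, -0.5, 0.4]
opening: 0.0376
```

Emit:
{"op": "apply_moves", "data": {"deltas": [[37,[0,0,5],0],[10,[0,0,0],0],[10,[0,0,0],0],[10,[0,0,0],0]]}}

```text
t: 4.0
tool_pos: [0.4625, -0.0358, 0.2276]
orientation: [-0.079, -3.14, -0.0]
force: [0.3, 0.2, -1.5]
opening: 0.0294
```

Emit:
{"op": "apply_moves", "data": {"deltas": [[10,[0,0,-15],0],[10,[0,0,-15],0],[10,[0,0,-15],0],[10,[0,33,0],0],[10,[0,42,0],0]]}}

```text
t: 4.62
tool_pos: [0.4669, 0.0393, 0.2745]
orientation: [0.082, 3.138, -0.0]
force: [-0.1, -0.3, -1.5]
opening: 0.0291
```

Emit:
{"op": "apply_moves", "data": {"deltas": [[10,[0,42,0],0],[10,[0,42,0],0],[10,[0,42,0],0],[10,[0,0,0],0],[10,[0,0,0],0]]}}

```text
t: 5.25
tool_pos: [0.4728, 0.1648, 0.2734]
orientation: [0.078, 3.14, -0.001]
force: [0.4, 0.0, -1.8]
opening: 0.0293
```

Emit:
{"op": "apply_moves", "data": {"deltas": [[10,[0,0,16],0],[10,[0,0,14],0],[10,[0,0,8],0],[10,[0,0,3],0],[10,[0,0,0],0]]}}

```text
t: 5.88
tool_pos: [0.4727, 0.1648, 0.2315]
orientation: [-0.079, -3.14, 0.0]
force: [0.2, -0.1, -1.2]
opening: 0.0293
```

Run:
```python
from h import *
im=viewer.read_camera('wrist');s=viewer.read_camera('scene')
cv2.imwrite('pics/w3.png',np.hstack([im[:, 120:520],cv2.resize(s[120:260,320:460],(400,400))]))
st=robot.read_state();print(st['force'],st['tool_pos'])
```

```text
[-0.16423253  0.49125621 -1.56121403] [0.47296373 0.16499021 0.23216883]
```

View pics/w3.png

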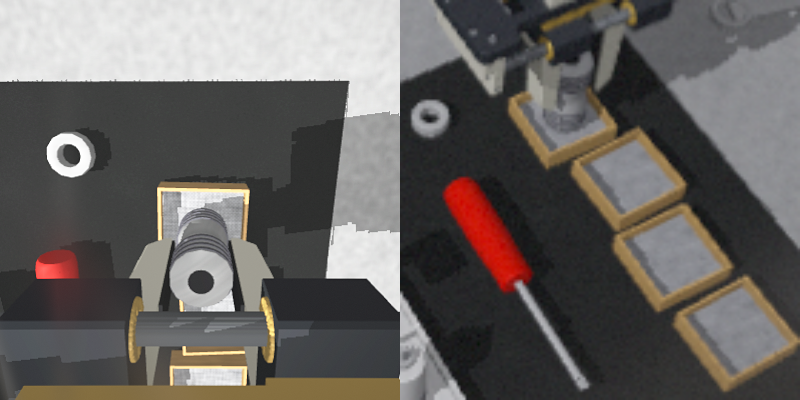

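It is upright and centred over box 1. I'll lower it the last 2 mm, release and lift.

Emit:
{"op": "apply_moves", "data": {"deltas": [[10,[0,0,1],0],[10,[0,0,1],0],[10,[0,0,0],0]]}}

```text
t: 6.35
tool_pos: [0.4727, 0.165, 0.2297]
orientation: [0.079, 3.141, -0.0]
force: [0.5, 0.3, -0.8]
opening: 0.0294
```

Emit:
{"op": "apply_moves", "data": {"deltas": [[34,[0,0,0],0],[40,[0,0,0],0],[50,[0,0,0],0],[60,[0,0,-20],0],[70,[0,0,-30],0]]}}

```text
t: 6.98
tool_pos: [0.4721, 0.1648, 0.2793]
orientation: [-0.079, -3.138, 0.001]
force: [-0.5, 0.1, 0.6]
opening: 0.0657
```

Emit:
{"op": "apply_moves", "data": {"deltas": [[93,[-15,-49,-20],0],[93,[-15,-50,-10],0],[93,[-16,-50,0],0],[93,[-16,-49,0],0],[93,[0,0,0],0]]}}

```text
t: 7.6
tool_pos: [0.5252, -0.039, 0.31]
orientation: [0.086, 3.14, -0.001]
force: [-0.2, 0.6, -0.5]
opening: 0.0931
```

Emit:
{"op": "apply_moves", "data": {"deltas": [[93,[0,0,0],0]]}}

```text
t: 7.72
tool_pos: [0.5245, -0.0358, 0.3095]
orientation: [-0.08, -3.14, -0.001]
force: [-0.5, 1.0, 0.2]
opening: 0.0928
```

Run:
```python
from h import *
import pickle
st=robot.read_state();W=viewer.get_calibration('wrist');im=viewer.read_camera('wrist');s=viewer.read_camera('scene');t=viewer.read_camera('top')
cv2.imwrite('pics/w4f.png',im);cv2.imwrite('pics/top4.png',t);cv2.imwrite('pics/w4.png',np.hstack([im[:, 120:520],cv2.resize(t[200:260,200:260],(400,400),interpolation=cv2.INTER_CUBIC)]));pickle.dump(W,open('w4.pkl','wb'))
print(st['tool_pos'],cv2.Rodrigues(st['orientation'])[0].round(3),st['t'])
Rz=np.array([[.9989,.047],[-.047,.9989]])
c=[(Rz@[a,b]+[528.5,-36]).tolist() for a in(-17,17) for b in (-11,11)]
print(proj(W,[[x/1000,y/1000,.066] for x,y in c]).round(0).tolist())
```

```text
[ 0.52452107 -0.03579585  0.30953304] [[-0.999  0.051 -0.001]
 [ 0.051  0.999  0.001]
 [ 0.001  0.001 -1.   ]] 7.725
[[305.0, 201.0], [336.0, 201.0], [306.0, 245.0], [336.0, 245.0]]
```

View pics/w4.png

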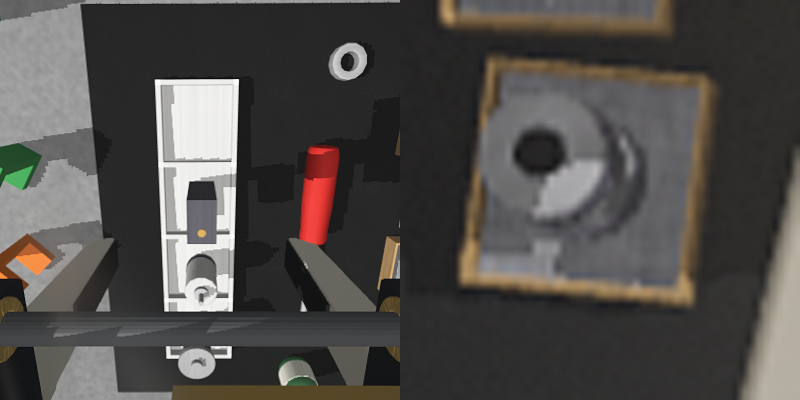

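The grip stands well in box 1. The frame's top is at (307–336, 199–243), about 1.5 mm from where I predicted it. Descending on the frame.

Emit:
{"op": "apply_moves", "data": {"deltas": [[93,[2,1,43],0],[93,[0,0,43],0],[50,[0,0,0],0],[10,[0,0,0],0],[10,[0,0,0],0]], "grip_force": 30}}

```text
t: 8.5
tool_pos: [0.5239, -0.0348, 0.2262]
orientation: [0.078, 3.137, -0.001]
force: [-0.1, -0.5, 0.1]
opening: 0.0676
```

Emit:
{"op": "apply_moves", "data": {"deltas": [[10,[0,0,0],0],[10,[0,0,0],0],[10,[0,0,0],0],[10,[0,0,0],0],[10,[0,0,0],0]]}}

```text
t: 9.12
tool_pos: [0.5226, -0.0349, 0.2236]
orientation: [-0.079, -3.14, -0.0]
force: [0.3, -0.6, -0.1]
opening: 0.0217
```

Emit:
{"op": "apply_moves", "data": {"deltas": [[10,[0,0,0],0],[10,[0,0,0],0],[10,[0,0,0],0]]}}

```text
t: 9.5
tool_pos: [0.5227, -0.0348, 0.2236]
orientation: [-0.079, -3.14, -0.0]
force: [0.2, 0.4, -0.9]
opening: 0.0216
```

Emit:
{"op": "apply_moves", "data": {"deltas": [[10,[0,0,-15],0],[10,[0,0,-15],0],[10,[0,0,-15],0],[10,[1,38,0],0],[10,[0,43,0],0]]}}

```text
t: 10.12
tool_pos: [0.5262, 0.0465, 0.2705]
orientation: [0.082, 3.138, -0.0]
force: [0.6, -0.7, -0.5]
opening: 0.022
```

Emit:
{"op": "apply_moves", "data": {"deltas": [[10,[0,43,0],0],[10,[0,43,0],0],[10,[0,43,0],0],[10,[0,0,0],0],[10,[0,0,0],0]]}}

```text
t: 10.75
tool_pos: [0.5324, 0.1748, 0.2694]
orientation: [0.078, 3.14, -0.0]
force: [0.7, 0.2, -0.7]
opening: 0.0218
```

Emit:
{"op": "apply_moves", "data": {"deltas": [[10,[0,0,16],0],[10,[0,0,14],0],[10,[0,0,8],0],[10,[0,0,3],0],[10,[0,0,0],0]]}}

```text
t: 11.38
tool_pos: [0.5323, 0.1748, 0.2275]
orientation: [-0.079, -3.14, 0.0]
force: [-0.4, -0.7, -0.6]
opening: 0.0215
```

Run:
```python
from h import *
im=viewer.read_camera('wrist');s=viewer.read_camera('scene')
cv2.imwrite('pics/w5.png',np.hstack([im[:, 120:520],cv2.resize(s[120:260,320:460],(400,400))]))
st=robot.read_state();print(st['force'],st['tool_pos'])
```

```text
[-0.07563064  0.26761348 -1.11971601] [0.5325642  0.17500212 0.22820522]
```

View pics/w5.png

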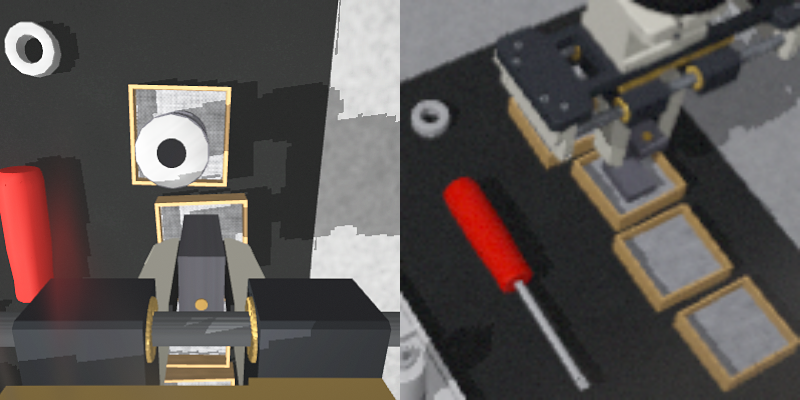

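Upright and centred over box 2. The grip is standing in box 1. Now lower it the last 2 mm, release it, and go on to the motor.

Emit:
{"op": "apply_moves", "data": {"deltas": [[10,[0,0,1],0],[10,[0,0,1],0],[10,[0,0,0],0]]}}

```text
t: 11.85
tool_pos: [0.5322, 0.175, 0.2257]
orientation: [-0.079, -3.141, 0.0]
force: [0.1, -0.6, -0.3]
opening: 0.0218
```

Emit:
{"op": "apply_moves", "data": {"deltas": [[26,[0,0,0],0],[32,[0,0,0],0],[42,[0,0,0],0],[55,[0,0,-20],0],[70,[0,0,-30],0]]}}

```text
t: 12.48
tool_pos: [0.5319, 0.1749, 0.2765]
orientation: [-0.079, -3.139, 0.001]
force: [-0.2, -0.0, 1.0]
opening: 0.0574
```

Emit:
{"op": "apply_moves", "data": {"deltas": [[93,[-17,-52,-20],0],[93,[-17,-53,-15],0],[93,[-17,-53,0],0],[93,[-18,-53,0],0],[93,[0,0,0],0]]}}

```text
t: 13.1
tool_pos: [0.5913, -0.043, 0.3126]
orientation: [0.086, 3.138, -0.002]
force: [-0.7, 1.0, 0.5]
opening: 0.0931
```

Emit:
{"op": "apply_moves", "data": {"deltas": [[93,[0,0,0],0]]}}

```text
t: 13.22
tool_pos: [0.5906, -0.0391, 0.3117]
orientation: [0.08, 3.14, 0.001]
force: [-0.1, 0.6, 0.1]
opening: 0.0929
```

Run:
```python
from h import *
import pickle
st=robot.read_state();W=viewer.get_calibration('wrist');im=viewer.read_camera('wrist');t=viewer.read_camera('top')
cv2.imwrite('pics/w6.png',np.hstack([im[:, 120:520],cv2.resize(t[165:255,190:280],(400,400),interpolation=cv2.INTER_CUBIC)]));pickle.dump(W,open('w6.pkl','wb'))
print(st['tool_pos'],cv2.Rodrigues(st['orientation'])[0].round(3),st['t'])
print(proj(W,[[.592,-.039,.068],[.592,-.039,.052],[.660,-.046,.062]]).round(0).tolist())
```

```text
[ 0.59062184 -0.03909292  0.31170174] [[-0.999  0.051  0.001]
 [ 0.051  0.999  0.   ]
 [-0.001  0.    -1.   ]] 13.225
[[321.0, 220.0], [321.0, 213.0], [317.0, 297.0]]
```

View pics/w6.png

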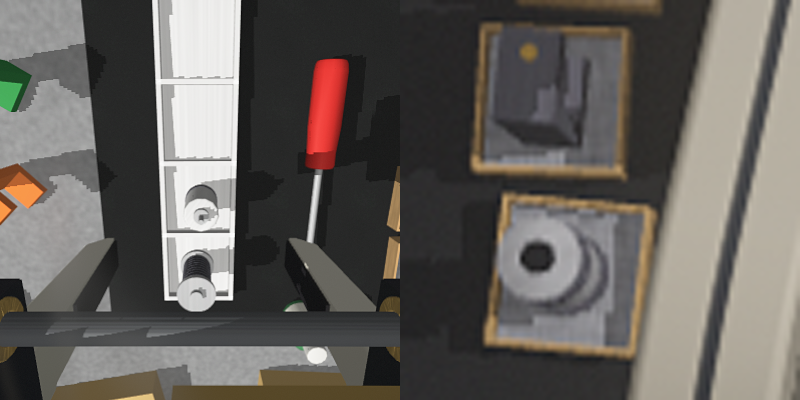

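Both placed parts stand centred. The motor's shaft is at (322,217), which puts it at about (590, -38.5) mm. Descending.

Emit:
{"op": "apply_moves", "data": {"deltas": [[93,[0,0,49],0],[93,[0,0,49],0],[50,[0,0,0],0],[10,[0,0,0],0],[10,[0,0,0],0]], "grip_force": 30}}

```text
t: 13.95
tool_pos: [0.592, -0.0391, 0.2158]
orientation: [0.078, 3.136, -0.001]
force: [-0.1, 0.0, -0.1]
opening: 0.068
```

Emit:
{"op": "apply_moves", "data": {"deltas": [[10,[0,0,0],0],[10,[0,0,0],0],[10,[0,0,0],0],[10,[0,0,0],0],[10,[0,0,0],0]]}}

```text
t: 14.58
tool_pos: [0.5906, -0.0393, 0.2127]
orientation: [-0.079, -3.14, -0.0]
force: [-0.5, -0.0, 1.1]
opening: 0.0274
```

Emit:
{"op": "apply_moves", "data": {"deltas": [[10,[0,0,0],0],[10,[0,0,0],0]]}}

```text
t: 14.82
tool_pos: [0.5906, -0.0393, 0.2128]
orientation: [-0.079, -3.141, 0.0]
force: [0.0, -0.8, 0.8]
opening: 0.0276
```

Emit:
{"op": "apply_moves", "data": {"deltas": [[10,[0,0,-15],0],[10,[0,0,-15],0],[10,[0,0,-15],0],[10,[-2,37,0],0],[10,[0,41,0],0]]}}

```text
t: 15.45
tool_pos: [0.5971, 0.0388, 0.2595]
orientation: [0.081, 3.138, -0.0]
force: [0.2, -0.5, -1.1]
opening: 0.0273
```

Emit:
{"op": "apply_moves", "data": {"deltas": [[10,[0,41,0],0],[10,[0,42,0],0],[10,[0,42,0],0],[10,[0,0,0],0],[10,[0,0,0],0]]}}

```text
t: 16.08
tool_pos: [0.6029, 0.1632, 0.2584]
orientation: [0.078, 3.14, -0.001]
force: [-0.1, -0.3, -1.9]
opening: 0.0276
```

Emit:
{"op": "apply_moves", "data": {"deltas": [[10,[0,0,16],0],[10,[0,0,14],0],[10,[0,0,8],0],[10,[0,0,3],0],[10,[0,0,0],0]]}}

```text
t: 16.7
tool_pos: [0.6028, 0.1633, 0.2165]
orientation: [-0.079, -3.14, 0.0]
force: [0.7, -0.0, -1.0]
opening: 0.0277
```

Run:
```python
from h import *
im=viewer.read_camera('wrist');s=viewer.read_camera('scene')
cv2.imwrite('pics/w7.png',np.hstack([im[:, 120:520],cv2.resize(s[130:270,340:480],(400,400))]))
st=robot.read_state();print(st['force'],st['tool_pos'])
```

```text
[ 0.00796823  1.59731548 -0.75398448] [0.60307341 0.16344239 0.21724683]
```

View pics/w7.png

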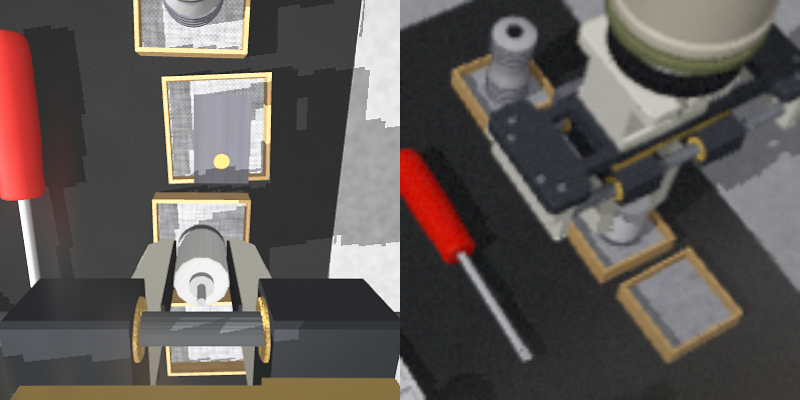

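Upright and centred over box 3. Lower it the last 2 mm, release, and on to the coil.

Emit:
{"op": "apply_moves", "data": {"deltas": [[10,[0,0,1],0],[10,[0,0,1],0],[10,[0,0,0],0]]}}

```text
t: 17.18
tool_pos: [0.6028, 0.1634, 0.2148]
orientation: [0.079, 3.141, 0.0]
force: [0.3, -0.0, -0.8]
opening: 0.0275
```

Emit:
{"op": "apply_moves", "data": {"deltas": [[32,[0,0,0],0],[38,[0,0,0],0],[48,[0,0,0],0],[58,[0,0,-20],0],[70,[0,0,-40],0]]}}

```text
t: 17.8
tool_pos: [0.602, 0.1632, 0.2745]
orientation: [-0.079, -3.137, 0.001]
force: [0.9, -0.2, 0.2]
opening: 0.0635
```

Emit:
{"op": "apply_moves", "data": {"deltas": [[93,[-16,-51,-20],0],[93,[-16,-51,-15],0],[93,[-16,-52,0],0],[93,[-17,-52,0],0],[93,[0,0,0],0]]}}

```text
t: 18.42
tool_pos: [0.658, -0.0497, 0.3116]
orientation: [0.086, 3.138, -0.002]
force: [-0.8, 0.0, 0.1]
opening: 0.0927
```

Emit:
{"op": "apply_moves", "data": {"deltas": [[93,[0,0,0],0]]}}

```text
t: 18.55
tool_pos: [0.6574, -0.0455, 0.3108]
orientation: [0.08, 3.14, 0.001]
force: [-0.5, -0.5, 0.5]
opening: 0.0933
```

Run:
```python
from h import *
import pickle
st=robot.read_state();W=viewer.get_calibration('wrist');im=viewer.read_camera('wrist');t=viewer.read_camera('top')
cv2.imwrite('pics/w8.png',np.hstack([im[:, 120:520],cv2.resize(t[110:250,180:320],(400,400),interpolation=cv2.INTER_CUBIC)]));pickle.dump(W,open('w8.pkl','wb'))
print(st['tool_pos'],cv2.Rodrigues(st['orientation'])[0].round(3),st['t'])
print(proj(W,[[.658,-.046,.062],[.658,-.046,.058]]).round(1).tolist())
```

```text
[ 0.65739814 -0.04545425  0.31077332] [[-0.999  0.051  0.001]
 [ 0.051  0.999  0.   ]
 [-0.001  0.    -1.   ]] 18.55
[[320.1, 216.4], [320.1, 214.6]]
```

View pics/w8.png

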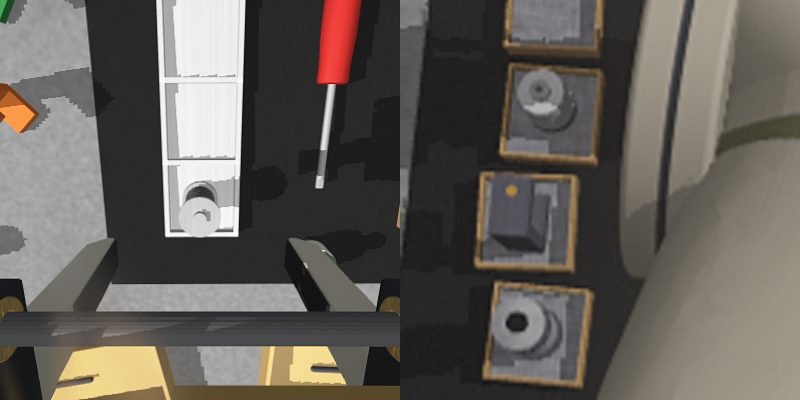

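All three parts are standing in their boxes. The coil's flange centre is at (320,216), which gives about (659, -46) mm. Grasping it by the top flange.

Emit:
{"op": "apply_moves", "data": {"deltas": [[93,[-1,0,44],0],[93,[0,0,44],0],[50,[0,0,0],0],[10,[0,0,0],0],[10,[0,0,0],0]], "grip_force": 35}}

```text
t: 19.27
tool_pos: [0.6596, -0.0454, 0.2249]
orientation: [0.078, 3.136, -0.001]
force: [0.6, -0.3, -0.6]
opening: 0.0678
```

Emit:
{"op": "apply_moves", "data": {"deltas": [[10,[0,0,0],0],[10,[0,0,0],0],[10,[0,0,0],0],[10,[0,0,0],0],[10,[0,0,0],0]]}}

```text
t: 19.9
tool_pos: [0.6584, -0.0457, 0.2218]
orientation: [0.079, 3.141, -0.0]
force: [-1.1, -0.1, 0.3]
opening: 0.0301
```

Emit:
{"op": "apply_moves", "data": {"deltas": [[10,[0,0,0],0],[10,[0,0,0],0],[10,[0,0,-10],0],[10,[0,0,0],0]]}}

```text
t: 20.4
tool_pos: [0.6589, -0.0457, 0.2331]
orientation: [0.079, 3.139, -0.0]
force: [0.1, 0.6, -1.1]
opening: 0.0303
```

Run:
```python
from h import *
im=viewer.read_camera('wrist');s=viewer.read_camera('scene')
cv2.imwrite('pics/w9.png',np.hstack([im[:, 120:520],cv2.resize(s[220:330,280:390],(400,400))]))
st=robot.read_state();print(st['force'],st['tool_pos'])
```

```text
[ 0.40612973 -0.17014223 -0.66262086] [ 0.65847051 -0.04565291  0.23212182]
```

View pics/w9.png

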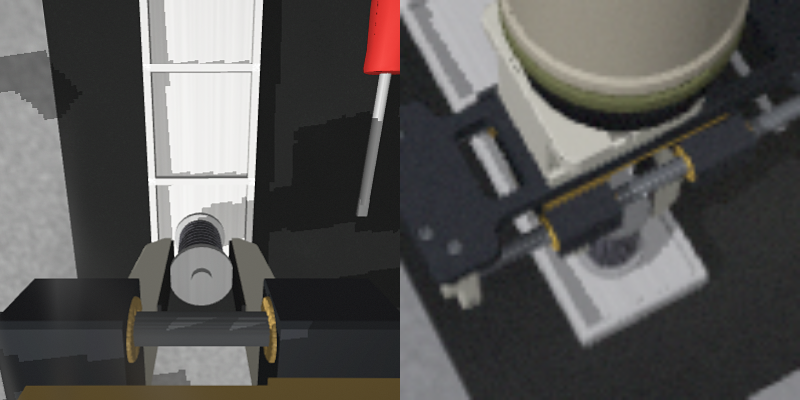

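Held by the flange and hanging straight. Carrying it to box 4.

Emit:
{"op": "apply_moves", "data": {"deltas": [[10,[0,0,-18],0],[10,[0,0,-17],0],[10,[1,30,0],0],[10,[0,36,0],0],[10,[0,37,0],0]]}}

```text
t: 21.12
tool_pos: [0.663, 0.058, 0.2688]
orientation: [0.08, 3.138, 0.0]
force: [1.2, -0.1, -0.4]
opening: 0.0299
```

Emit:
{"op": "apply_moves", "data": {"deltas": [[10,[0,37,0],0],[10,[0,37,0],0],[10,[0,34,0],0],[10,[0,0,0],0],[10,[0,0,0],0]]}}

```text
t: 21.75
tool_pos: [0.6682, 0.1648, 0.2678]
orientation: [0.078, 3.14, -0.0]
force: [-0.1, -0.1, -0.6]
opening: 0.0301
```

Emit:
{"op": "apply_moves", "data": {"deltas": [[10,[0,0,16],0],[10,[0,0,14],0],[10,[0,0,8],0],[10,[0,0,3],0],[10,[0,0,0],0]]}}

```text
t: 22.38
tool_pos: [0.668, 0.165, 0.2255]
orientation: [-0.079, -3.14, 0.0]
force: [0.7, -0.4, -1.0]
opening: 0.0303
```

Run:
```python
from h import *
W=viewer.get_calibration('wrist');im=viewer.read_camera('wrist');s=viewer.read_camera('scene')
cv2.imwrite('pics/w10.png',np.hstack([im[:, 120:520],cv2.resize(s[150:290,360:500],(400,400))]))
st=robot.read_state();print(st['force'],st['tool_pos'])
x,y,z=st['tool_pos'];print(proj(W,[[x,y,.062],[x,y,.012]]))
```

```text
[-0.51395369  0.20765262 -1.46980205] [0.66822497 0.16519898 0.22629258]
[[321.22002762 274.06603637]
 [321.19306008 234.66631432]]
```

View pics/w10.png

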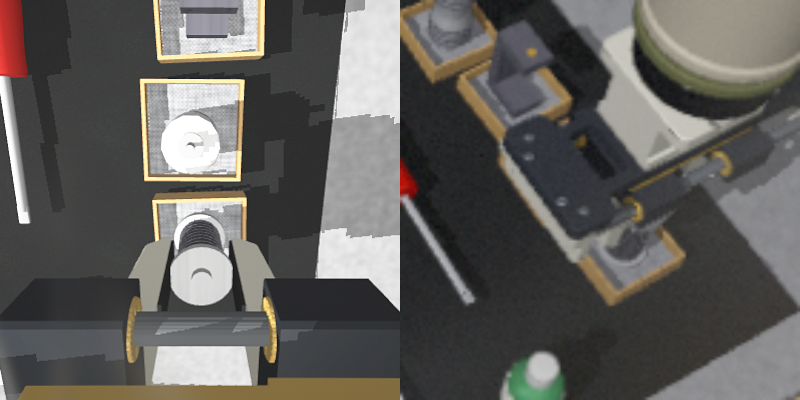

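The flange is centred on the tool at (321,275), against an expected 274. Lower it 2 mm, release, and lift well clear.

Emit:
{"op": "apply_moves", "data": {"deltas": [[10,[0,0,1],0],[10,[0,0,1],0],[10,[0,0,0],0]]}}

```text
t: 22.85
tool_pos: [0.668, 0.1652, 0.2239]
orientation: [0.079, 3.14, 0.0]
force: [-0.1, 0.4, -0.8]
opening: 0.0303
```

Emit:
{"op": "apply_moves", "data": {"deltas": [[36,[0,0,0],0],[42,[0,0,0],0],[52,[0,0,0],0],[62,[0,0,-20],0],[70,[0,0,-40],0]]}}

```text
t: 23.48
tool_pos: [0.6672, 0.165, 0.2832]
orientation: [-0.079, -3.137, 0.001]
force: [0.2, 1.0, -0.2]
opening: 0.067
```

Emit:
{"op": "apply_moves", "data": {"deltas": [[80,[0,-30,-50],0],[80,[0,-60,0],0],[80,[0,-60,0],0],[80,[0,-60,0],0],[80,[0,-60,0],0]]}}

```text
t: 24.1
tool_pos: [0.6542, -0.1064, 0.3359]
orientation: [0.079, 3.138, -0.001]
force: [0.4, 0.3, 0.7]
opening: 0.0802
```

Emit:
{"op": "apply_moves", "data": {"deltas": [[80,[0,-60,0],0],[80,[0,0,0],0],[80,[0,0,0],0]]}}

```text
t: 24.48
tool_pos: [0.6515, -0.1645, 0.335]
orientation: [0.08, 3.139, 0.0]
force: [-0.0, 0.3, 0.7]
opening: 0.0798
```

Run:
```python
from h import *
t=viewer.read_camera('top');s=viewer.read_camera('scene');T=viewer.get_calibration('top')
cv2.imwrite('pics/f.png',np.hstack([cv2.resize(t[85:265,190:320],(400,554),interpolation=cv2.INTER_CUBIC),cv2.resize(s[115:269,320:431+8],(400,518),interpolation=cv2.INTER_CUBIC)[:554].copy() if 0 else cv2.copyMakeBorder(cv2.resize(s[125:265,340:480],(400,400)),0,154,0,0,0)]))
B=[(.470,.1655),(.5363,.1753),(.6023,.1634),(.669,.165)]
for (x,y),h,n in zip(B,(.076,.068,.054,.060),('grip','frame','motor','coil')): 
    p=proj(T,[x,y,h])[0]; print(n,((p-[190,85])*400/130).round(0))
hsv=cv2.cvtColor(t,cv2.COLOR_BGR2HSV);m=cv2.inRange(hsv,(0,150,100),(5,255,255))|cv2.inRange(hsv,(175,150,100),(180,255,255));m[:,320:]=0
k=np.argwhere(m)[:,::-1];print('handle',cv2.minAreaRect(np.float32(ray(T,k,0.018)[:,:2]*1000)))
st=robot.read_state();print(st['t'],st['tool_pos'])
```

```text
grip [ 96. 425.]
frame [ 86. 298.]
motor [120. 181.]
coil [121.  57.]
handle ((526.964111328125, 65.73822784423828), (25.612043380737305, 86.04563903808594), 85.53302764892578)
24.575 [ 0.65163677 -0.16311     0.33446502]
```

View pics/f.png

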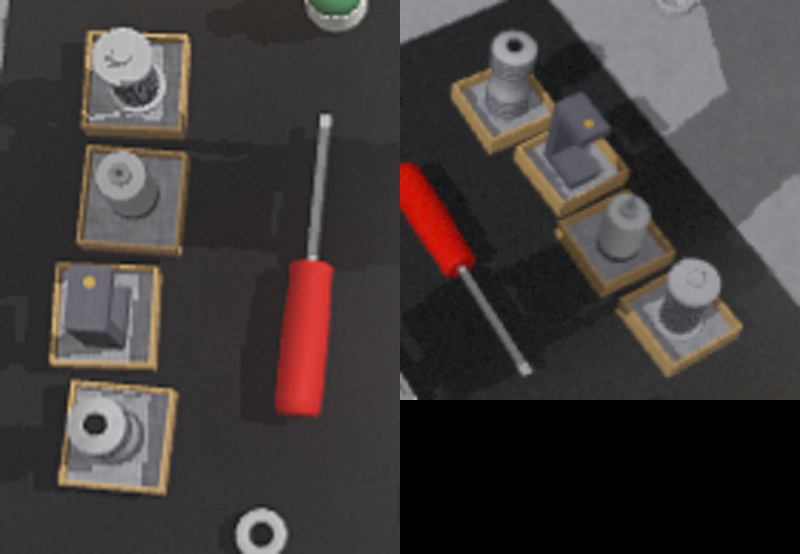

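All four top centres match the predicted box-centre projections to within about 3 px of the enlarged crop, which is around 1.5 mm. The screwdriver's measured position has not changed. Handing in.

```bash
python3 -c "
from plant import order
print(order.close_job())"
```

```text
the job is handed in; nothing more can be done
None
```

All four parts are in the kit boxes at their own places in the row, and the job is handed in at about 24.6 s of the 104 s allowed. From near to far they are grip, frame, motor and coil. Each was lowered the last 2 mm onto the foam before release.

- **Placing:** the last top picture shows all four upright. Their top centres are about 1 to 2 mm from where the box centres should appear, by eye; the limit is 13 mm.
- **Screwdriver:** its handle measures within 0.2 mm of where it was at the start. The green and orange look-alikes were never touched.
- **Robot:** it was clear of everything at hand-in, and no measured force went above about 2 N.
- **Disagreements:** early position estimates from different views differed by up to 7 mm for the motor (over 20 mm for a rough reading of its half-hidden shaft tip) and up to 10 mm for the coil. Close wrist pictures settled both before grasping. The fingers closed to 30.1 mm on the coil's 32 mm flange, a little tighter than on the other parts, but it hung straight and centred.

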